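# Load the last hexagonal mirror segment and clamp the cell with the T-key

### The arm

A 7-joint arm with a two-finger parallel gripper is mounted at the origin on the work surface. World frame = base frame: x ahead of the robot, y to its left, z up, the work surface at z = 0. Lengths are in m, angles in degrees, forces in N, time in s.
With the tool pointing down it reaches from about 0.4 to 0.875 m from the base axis. Payload 6.5 kg.
Tool frame: the origin (TCP) lies midway between the tips of the shut fingers; the grasp point (between the pads) lies 19 mm behind it; z points along the fingers, y is the direction in which the jaws open and shut (so a half turn about z gives the same grasp; the last joint's range is limited). The gripper opens to 85 mm and grips with 20 to 120 N. Pads are 22 mm wide; open, the fingers measure 114 mm over their backs; the gripper's body (76 mm by 85 mm) begins 54 mm behind the grasp point. The pads swing forward as they close: fully open they stand 13 mm farther back than shut.
Start: joints at [64.103, 30.733, -0.252, 88.115, 0.149, 61.152, -4.079], TCP at [0.245, -0.602, 0.231] pointing down, gripper open.
Joint ranges: [-154.64, 154.64], [-21.42, 123.67], [-72.66, 72.17], [13.99, 137.28], [-74.86, 254.86], [10.95, 109.41], [-158.01, 158.01]. Speed limits (degrees/s): [136.94, 136.94, 180, 180, 180, 180, 180].

### API

Orientations are given as a 3x3 rotation matrix whose columns are the frame's x, y, z axes.
In Python, from cell import env gives the robot as it stands. The module is installed in compiled form; this text tells all that it offers.
- The arm moves only by the tool play_rows, never from a script. Its argument "commands" is a list of rows, each a list of 7 numbers: the opening, from 0 (shut) to 1 (fully open), then the shift along the world's x, y, z in mm, then the turn, a rotation vector about the world's x, y, z in degrees. A call has 1 to 12 rows; each row shifts and turns the commanded pose from where the row before left it; what a row does not reach is not made up. A row lasts 1/10 s, in which the tool goes at most 50 mm and 8.59 degrees, less where a joint would pass 70% of its speed; a pose out of reach is approached as far as the arm can. A call with a gripper value outside its range is refused whole. The fingers move at their own pace and stop on an object; the grip force is fixed at half the most. Time passes only in rows, so rows that do not move let the fingers close. It gives the time, the measured TCP pose, the force and the opening at its end, in the units of the state.
- env.get_obs(): the state, without advancing time (a new reading comes with each control period).
- env.snapshot(name): name is "scene" or "top"; returns (picture, depth): 400x640x3 uint8, red, green, blue; 400x640 float32, m along the optical axis (not along the pixel's ray), 0 where there is no reading.
- env.get_calibration(name): a dict with "K" (3x3 intrinsics, pixels), "k1" (the pictures are not rectified: a ray, as slopes to the right and down, at radius r is drawn at 1 + k1 r^2 times it, then the intrinsics apply), "rvec" (rotation vector, rad) and "tvec" (3), from world to camera coordinates, as OpenCV has them. Camera axes: x right, y down, z forward; pixel columns grow to the right and rows downward; lengths in m; the calibration is good to about 2 mm. A picture is of the moment at which its call begins. get_calibration takes no time and is no camera call.
- env.finish_job(): hands the job in, once; it reports no verdict.
The state is a dict: "t": time; "qpos": joint angles; "qvel": joint speeds; "joint_torque": joint torques, N m; "ee_pos": TCP position; "eef_rot": TCP orientation; "wrist_force": force on the tool from outside, world axes, zero at the start; "ft_torque": the same for the moment, N m; "width": opening from 0.0 (shut) to 1.0 (fully open).
Only numpy, scipy, OpenCV 4.12 (cv2) and the standard library are available. Lean on these libraries where they do the work, as an engineer would, in place of code of your own. Each camera call takes 0.05 s, during which the arm holds its last target. There are 200 camera calls.

### The job

Pick the loose silver-faced hexagonal mirror segment out of the blue tray and lay it gently, face up, in the empty front seat of the mirror cell, flats against the two segments already there. Then lower the T-key down the sloping key shaft onto the square stem and turn it clockwise to its stop, so that the jaw clamps all three segments together, and put the key back upright in its wooden stand. Leave the grey blank and everything else where it is, and keep the key off the mirrors.

Things in the scene. Friction and masses are not known exactly. Their poses are not given: they have to be found in the camera images.
- segment: The mirror segment to load: a hexagonal prism, 60 mm across flats, 69.3 mm across corners, 25 mm thick, 0.2 kg, amber sides, silver top face. Origin at the centre of its underside, z up. Its corners point along its x axis and every 60 degrees from it, its flats along its y axis and every 60 degrees from it. It lies in the blue tray.
- blank: A bystander: an uncoated blank, same size and axes, dark grey all over, lying in the other half of the tray, at least 104 mm from the segment centre to centre. The two may be either way round.
- tray: Blue open tray, 250 mm (x) by 112 mm (y), walls 4 mm thick and 10 mm high, floor 4 mm thick; origin at the centre of its underside. Fixed to the table, on the left or the right of the cell, with the key stand on the other side.
- cell: The mirror cell: a fixed dark block 269 mm (x) by 160 mm (y) with two small feet beside it, its front (-x) turned roughly to the robot. Origin on the table straight below the middle of the empty front seat. Its flat aluminium deck, 140 mm above the table, runs from x = -78 to +100 mm; in front of it a grey face with the key shaft slopes down 25 degrees to 98 mm high at x = -169 mm.
- seat (a point): Middle of the empty front seat, on the deck: where the segment's origin belongs, at cell (0, 0, 140 mm); axes as the cell's. Seated, the segment has two flats facing the seat's +y and -y (any such turn); these sides are open for fingers. The unclamped seat has 7 to 10 mm of play in x, which the jaw takes up, centring the segment.
- loaded_left: Loaded mirror segment, same size and axes as the other, loose in its place at cell (52, +30.3, 140 mm), behind the empty seat. Stops 14 mm high stand outside and behind it.
- loaded_right: Loaded mirror segment, same size and axes as the other, loose in its place at cell (52, -30.3, 140 mm), behind the empty seat. Stops 14 mm high stand outside and behind it.
- port (a point): Mouth of the key shaft: centre of the top of its brass collar (44 mm across), at cell (-125.8, 0, 124.3 mm). Bore 32 mm in diameter, 112 mm deep along its axis, which leans 25 degrees from vertical in the cell's x-z plane: going down it runs along cell (+0.423, 0, -0.906).
- stem_foot (a point): Foot of the square stem, on the shaft axis at the shaft's floor, at cell (-78.5, 0, 22.8 mm). z points up the shaft. The stem is 12.2 mm square for 16 mm above the floor, then tapers over 8 mm to 5.6 mm square. The frame turns with the stem: x and y are square to its sides. With the key fully down, its lower end is on this floor.
- stem (a joint): Turn of the stem in rad, clockwise looking down the shaft: 0 to 1.15 (its stop); starts at 0 to 0.3. At 0 two of its sides are parallel to the cell's y axis. Stiff (0.12 N m, about 0.2 N m near the stop, where the sprung pad presses); stays where left. It drives the jaw 10.4 mm per rad towards the segments, so the jaw's place shows the stem's angle.
- jaw_v (a point): Bottom of the V of the white sprung pad on the steel jaw, at the pad's top, 20 mm above the deck; faces cell +x and takes the front corner of the segment. At cell x = -44.6 mm with the stem at 0; it meets a seated segment at x = -34.6 mm.
- key: The T-key, 165 mm long, 0.3 kg (varies by 20 percent). Origin at the centre of its lower end, z up the shank. Square socket in the lower end, 14.4 mm inside, 28 mm deep (so it turns about 0.2 rad on the stem before it drives), sides square to the key's x and y; outside 25.3 mm in diameter. Shank 14 mm in diameter. Stands upright in its stand, turned any way.
- key_hub (a point): Middle of the key's aluminium hub, 148 mm up from its lower end, axes as the key's. Hub 30 mm (x) by 18 mm (y) by 34 mm (z), to be gripped across its 18 mm. A red cross bar, 102 mm long along x and 14 mm thick, goes through it 2 mm above this point.
- stand: Key stand: a black mat 210 mm (x) by 110 mm (y), 6 mm thick, origin at the centre of its underside, with a wooden block 66 mm square and 72 mm high on it at stand (45, 0 mm). Fixed to the table.
- stand_hole (a point): Floor of the round upright hole in the wooden block, where the key's lower end stands, 18 mm above the table. The hole is 34 mm in diameter and 60 mm deep.
- post: A bystander: loose optical post on a round foot, 150 mm high, 42 mm across the foot, standing on the mat about 100 mm from the key. Origin at the centre of its underside.
- bottle: A bystander: closed white bottle with a blue cap, 56 mm in diameter, 150 mm high, to the left behind the cell. Origin at the centre of its underside.
- wipes: A bystander: white carton of lens wipes with a brown strip on top, 70 by 120 by 45 mm high, in front of the robot. Origin at the centre of its underside.
- sensor: A bystander: black round sensor head, 60 mm in diameter, 22 mm high, in front of the robot. Origin at the centre of its underside.
Not all that is in view belongs to the job. Leave any green, red or turquoise look-alike of the loaded_right alone.

How it is judged:
By the outcome, as a careful person would: the job done as asked, in the order asked, and still so for the second after the job is handed in, with the robot touching nothing.
It also fails if it takes over 72 s, if anything falls off the work surface, if the arm or the gripper's body presses on something with over 40 N, if the wrist force passes 120 N, or if a joint passes its speed limit or range.

## Working session

There is one attempt and no reset: what is moved stays moved. The work goes in short steps, Python scripts to look and compute and a tool call to move; the robot and the scene stay as the last step left them, time stands still between calls to the robot, and variables do not carry over. Pictures are saved under pics/ and viewed, about 8 in all and at most 12, crops included, and the job is handed in when it is done.

Besides the shell and the picture viewer there is one more tool, called after "Request:" by a JSON object that holds its "api" and its "payload", one argument or row to a line. play_rows: Moves the arm, as the interface text tells. Its arguments: {"type":"object","properties":{"commands":{"type":"array","items":{"type":"array","items":{"type":"number"}}}},"required":["commands"]}

```bash
mkdir -p pics; ls; cat > h.py <<'E'
import numpy as np, cv2
from cell import env
def cal(n):
    c=env.get_calibration(n); R=cv2.Rodrigues(np.array(c["rvec"],float))[0]
    return np.array(c["K"],float),float(c["k1"]),R,np.array(c["tvec"],float).ravel()
def slopes(n,uv):
    K,k1,R,t=cal(n); uv=np.atleast_2d(np.asarray(uv,float))
    d=np.array([k1,0,0,0,0.])
    return cv2.undistortPoints(uv.reshape(-1,1,2),K,d).reshape(-1,2)
def plane(n,uv,z):
    K,k1,R,t=cal(n); s=slopes(n,uv); C=-R.T@t
    d=np.c_[s,np.ones(len(s))]@R
    return C+d*((z-C[2])/d[:,2])[:,None]
def cloud(n,D):
    K,k1,R,t=cal(n); v,u=np.mgrid[:400,:640]
    s=slopes(n,np.c_[u.ravel(),v.ravel()]); z=D.ravel()[:,None]
    P=(np.c_[s,np.ones(len(s))]*z-t)@R
    P[D.ravel()==0]=np.nan
    return P.reshape(400,640,3)
def proj(n,P):
    K,k1,R,t=cal(n)
    return cv2.projectPoints(np.atleast_2d(np.asarray(P,float)),cv2.Rodrigues(R)[0],t,K,np.array([k1,0,0,0,0.]))[0].reshape(-1,2)
def snap(n,name):
    p,d=env.snapshot(n); cv2.imwrite(f"pics/{name}.png",p[:,:,::-1]); np.save(f"pics/{name}.npy",d); return p,d
E
python3 - <<'E'
from h import *
for n in("scene","top"):
    p,d=snap(n,n+"0"); K,k1,R,t=cal(n); print(n,K[0,0],k1,-R.T@t,R[2],(d==0).mean())
o=env.get_obs(); print(o["t"],o["ee_pos"],o["eef_rot"],o["wrist_force"],o["width"])
E
```

```text
pics
scene 420.2392870079847 -0.1126150951140878 [ 1.30575398 -0.4827009   1.15021775] [-0.53558397  0.35507834 -0.7662044 ] 0.0038984375
top 400.5254189435392 -0.00962225293118452 [0.51379427 0.00475114 1.16203865] [ 0.11103509 -0.02638396 -0.9934662 ] 0.0040703125
0.1 [ 0.24435826 -0.60170823  0.23050776] [[ 9.26476388e-01  3.76352250e-01 -6.96888335e-04]
 [ 3.76352876e-01 -9.26475342e-01  1.39728864e-03]
 [-1.19777134e-04 -1.55683086e-03 -9.99998781e-01]] [-0.66807568  0.03372615  0.44298246] 0.9982631820238902
```

View pics/top0.png

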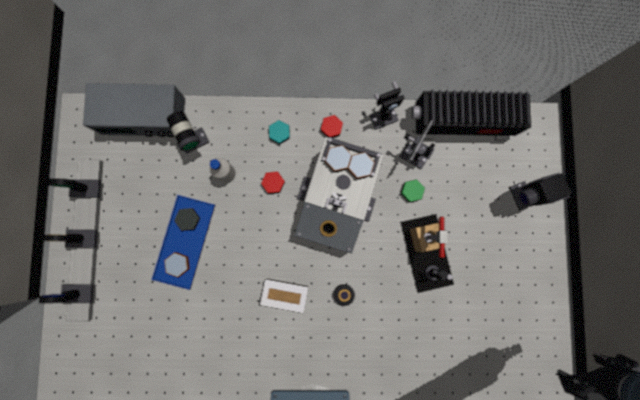

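View pics/scene0.png

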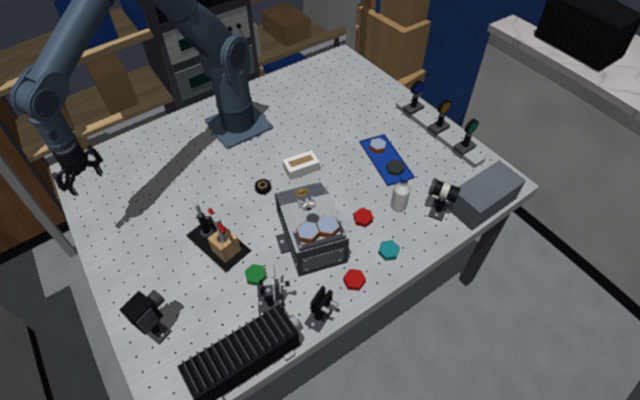

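Top view: tray at left (184,242) with the segment at (177,264) and blank at (187,219). The cell is in the middle with the port at (329,228) and the loaded segments at (338,158) and (362,164). The key is at (432,238) with its bar at x≈443, and the post at (433,272).

```bash
cat > m1.py <<'E'
from h import *
from scipy import ndimage as ni
p,d=cv2.imread("pics/top0.png"),np.load("pics/top0.npy"); hsv=cv2.cvtColor(p,cv2.COLOR_BGR2HSV); P=cloud("top",d)
def comps(m,amin=20):
    n,l,s,c=cv2.connectedComponentsWithStats(m.astype(np.uint8)); return [(s[i,4],c[i],l==i) for i in range(1,n) if s[i,4]>=amin]
H,S,V=[hsv[...,i].astype(int) for i in range(3)]
blue=(H>105)&(H<125)&(S>150)
for a,c,m in comps(blue,300):
    x=P[m]; print("blue",a,c,np.nanmedian(x,0))
    q=cv2.findContours(m.astype(np.uint8),0,2)[0][0].reshape(-1,2); w=plane("top",q,.01)
    r=cv2.minAreaRect((w[:,:2]*1000).astype(np.float32)); print(" rect",r)
z=P[...,2]
print("table z",np.nanmedian(z[300:380,100:250]))
def hexfit(m,h,nm):
    q=max(cv2.findContours(m.astype(np.uint8),0,1)[0],key=len).reshape(-1,2)
    w=plane("top",q,h)[:,:2]*1000
    best=None
    # flat-to-flat widths over angle
    for a in np.arange(0,60,.5):
        t=np.radians(a+np.array([0,60,120])); n=np.c_[np.cos(t),np.sin(t)]; s=w@n.T
        wd=s.max(0)-s.min(0)
        if best is None or wd.sum()<best[0]: 
            mid=(s.max(0)+s.min(0))/2; best=(wd.sum(),a,wd,np.linalg.lstsq(n,mid,rcond=None)[0])
    mz=np.nanmedian(P[m],0)
    print(nm,m.sum(),"flat dir",best[1],"widths",best[2],"c",best[3],"cloud",mz)
def reg(u,v,r):
    yy,xx=np.mgrid[:400,:640]; return (yy-v)**2+(xx-u)**2<r*r
print("seg hsv",hsv[264,177],"loaded",hsv[158,338],"blank",hsv[219,187])
for nm,u,v,h in(("seg",177,264,.029),("L",338,158,.165),("R",362,164,.165)):
    m=reg(u,v,20 if nm=="seg" else 14)&(V>110)&(S<90)&(abs(z-h)<.012)
    c=max(comps(m,10),key=lambda t:t[0]); hexfit(c[2],h,nm)
m=reg(187,219,20)&~blue&(z>.018); c=max(comps(m,10),key=lambda t:t[0]); hexfit(c[2],.029,"blank")
# port
m=reg(329,228,14)&(H>8)&(H<30)&(S>90); print("port hsv",m.sum())
q=max(cv2.findContours(m.astype(np.uint8),0,1)[0],key=len).reshape(-1,2); w=plane("top",q,.1243); print("port c",(w.max(0)+w.min(0))/2*1000,cv2.minEnclosingCircle((w[:,:2]*1000).astype(np.float32)))
# deck
m=reg(342,195,60)&(abs(z-.14)<.008)&(V>100)&(S<60); c=max(comps(m,50),key=lambda t:t[0])[2]
q=max(cv2.findContours(c.astype(np.uint8),0,1)[0],key=len).reshape(-1,2); print("deck",c.sum(),cv2.minAreaRect((plane("top",q,.14)[:,:2]*1000).astype(np.float32)), np.nanmedian(z[c]))
# red bar
m=reg(440,238,30)&((H<8)|(H>172))&(S>120)&(V>60)
q=np.argwhere(m)[:,::-1]; w=plane("top",q,.018+.150)
print("bar",m.sum(),np.nanmedian(P[m],0),cv2.minAreaRect((w[:,:2]*1000).astype(np.float32)))
# wood
m=reg(428,240,25)&(H>8)&(H<25)&(S>80)&(abs(z-.078)<.01)
q=np.argwhere(m)[:,::-1]; w=plane("top",q,.078)
print("wood",m.sum(),cv2.minAreaRect((w[:,:2]*1000).astype(np.float32)))
# post / bottle tops
m=reg(433,272,18)&(z>.12); print("post",m.sum(),np.nanmedian(P[m],0))
a=cv2.resize(p[125:300,270:470],None,fx=4,fy=4,interpolation=cv2.INTER_CUBIC)[:600,:800]; cv2.imwrite("pics/crop1.png",cv2.convertScaleAbs(a,alpha=1.3,beta=20))
E
python3 m1.py
```

```text
blue 2312 [183.87283737 241.50086505] [0.51595116 0.36068207 0.00347647]
 rect ((514.7708129882812, 363.82818603515625), (107.24264526367188, 243.64796447753906), 75.91010284423828)
table z -0.0009608122223347597
seg hsv [105  38 162] loaded [104  30 198] blank [72 21 60]
seg 392 flat dir 41.0 widths [58.06243994 58.43774435 58.54035347] c [451.34195679 376.22533191] cloud [0.45208207 0.37671643 0.02798294]
L 483 flat dir 12.5 widths [59.62029901 67.39784456 58.47327499] c [730.42986994 -65.07487086] cloud [ 0.72983369 -0.06420088  0.16393402]
R 482 flat dir 12.5 widths [59.98103529 66.35078283 59.8092737 ] c [ 713.50158553 -122.29984246] cloud [ 0.71449609 -0.1225396   0.16388967]
blank 413 flat dir 7.0 widths [60.45633125 62.34604985 61.72796638] c [578.49976483 351.68687971] cloud [0.57793097 0.35140633 0.02811274]
port hsv 166
port c [553.39239824 -41.87810222 124.3       ] ((552.5479736328125, -42.003021240234375), 21.66221809387207)
deck 2349 ((681.6622314453125, -79.74577331542969), (159.54531860351562, 178.87240600585938), 73.24169158935547) 0.13912825637984214
bar 126 [ 0.51022515 -0.32179795  0.17275733] ((532.7105712890625, -323.49407958984375), (12.55444622039795, 99.5828857421875), 88.75668334960938)
wood 364 ((533.48876953125, -319.55950927734375), (66.0223388671875, 65.64035034179688), 12.78805923461914)
post 43 [ 0.43558753 -0.34063801  0.14892165]
```

View pics/crop1.png

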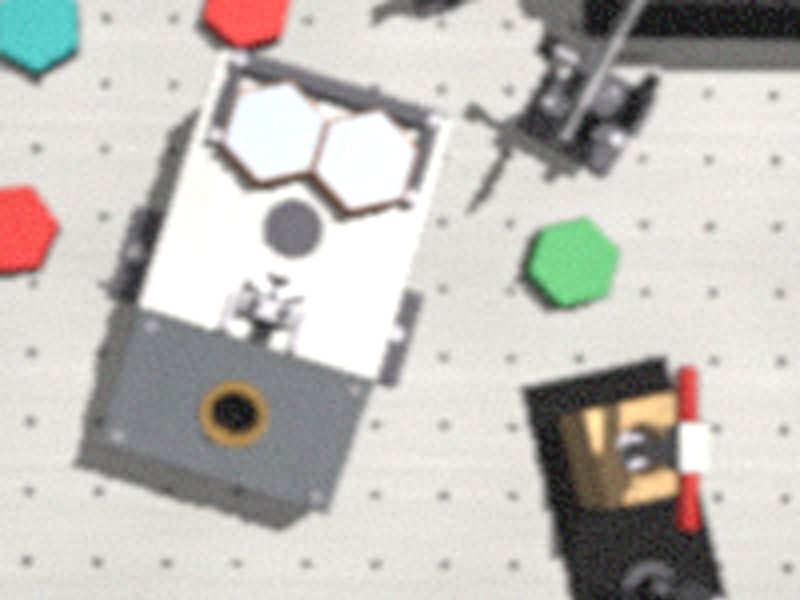

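Request:
{"api": "play_rows", "payload": {
  "commands": [
    [1,16,36,0,0,0,8],
    [1,16,36,0,0,0,8],
    [1,16,36,0,0,0,8],
    [1,16,36,0,0,0,8],
    [1,16,36,0,0,0,8],
    [1,16,36,0,0,0,8],
    [1,16,36,0,0,0,8],
    [1,16,36,0,0,0,8],
    [1,16,36,0,0,0,8],
    [1,16,36,0,0,0,8],
    [1,16,36,0,0,0,8],
    [1,16,36,0,0,0,8]
  ]
}}

```text
t: 1.3
ee_pos: [0.4367, -0.1687, 0.2312]
eef_rot: [[-0.476, 0.879, -0.0], [0.879, 0.476, -0.0], [-0.0, -0.0, -1.0]]
wrist_force: [1.4, -0.4, 0.2]
width: 0.998
```

Request:
{"api": "play_rows", "payload": {
  "commands": [
    [1,16,36,0,0,0,8],
    [1,16,36,0,0,0,8],
    [1,16,36,0,0,0,8],
    [1,16,36,0,0,0,8],
    [1,16,36,0,0,0,8],
    [1,-6,31,0,0,0,8],
    [1,-6,31,0,0,0,8],
    [1,-6,31,0,0,0,8],
    [1,-6,31,0,0,0,8],
    [1,-6,31,0,0,0,8],
    [1,-6,31,0,0,0,8],
    [1,-6,31,0,0,0,8]
  ]
}}

```text
t: 2.5
ee_pos: [0.4741, 0.2276, 0.231]
eef_rot: [[-0.825, -0.565, -0.0], [-0.565, 0.825, -0.0], [0.0, -0.0, -1.0]]
wrist_force: [0.8, -0.2, 0.8]
width: 0.998
```

Request:
{"api": "play_rows", "payload": {
  "commands": [
    [1,-6,31,-10,0,0,8],
    [1,-6,31,-10,0,0,8],
    [1,-6,31,-20,0,0,8],
    [1,-5,31,-20,0,0,8],
    [1,-5,30,-20,0,0,5],
    [1,0,0,0,0,0,0]
  ]
}}

```text
t: 3.1
ee_pos: [0.4431, 0.3838, 0.1487]
eef_rot: [[-0.317, -0.948, -0.005], [-0.948, 0.317, 0.001], [0.001, 0.005, -1.0]]
wrist_force: [-1.1, -0.4, -0.1]
width: 1.004
```

Request:
{"api": "play_rows", "payload": {
  "commands": [
    [1,4,-4,-20,0,0,0],
    [1,4,-4,-30,0,0,0],
    [1,0,0,-30,0,0,0],
    [1,0,0,-25,0,0,0],
    [1,0,0,-20,0,0,0],
    [1,0,0,-13,0,0,0],
    [1,0,0,-8,0,0,0],
    [0.5,0,0,0,0,0,0],
    [0.5,0,0,0,0,0,0],
    [0.3,0,0,0,0,0,0],
    [0.3,0,0,0,0,0,0],
    [0.3,0,0,0,0,0,0]
  ]
}}

```text
t: 4.3
ee_pos: [0.4551, 0.3736, 0.0065]
eef_rot: [[-0.324, -0.946, 0.001], [-0.946, 0.324, 0.001], [-0.002, -0.001, -1.0]]
wrist_force: [-0.5, -1.2, 6.3]
width: 0.688
```

Request:
{"api": "play_rows", "payload": {
  "commands": [
    [0,0,0,0,0,0,0],
    [0,0,0,5,0,0,0],
    [0,0,0,20,0,0,0],
    [0,0,0,40,0,0,0],
    [0,0,0,40,0,0,0],
    [0,0,0,40,0,0,0],
    [0,0,0,40,0,0,0],
    [0,0,0,20,0,0,0],
    [0,0,0,0,0,0,0]
  ]
}}

```text
t: 5.2
ee_pos: [0.4554, 0.3744, 0.2146]
eef_rot: [[-0.324, -0.946, 0.005], [-0.946, 0.324, 0.004], [-0.005, -0.003, -1.0]]
wrist_force: [-0.7, 0.6, -1.3]
width: 0.688
```

```bash
python3 - <<'E'
from h import *
p,d=snap("top","t1"); q,d2=snap("scene","s1")
o=env.get_obs(); print(o["ee_pos"],o["wrist_force"],o["width"])
a=p[200:320,110:250]; b=q[90:210,330:470]
cv2.imwrite("pics/c2.png",np.hstack([cv2.resize(x,(398,341),interpolation=2) for x in(a,b)])[:,:,::-1])
E
```

```text
[0.45447306 0.37222464 0.21039357] [ 0.99241313 -0.53250697 -3.20710698] 0.6883765174031453
```

View pics/c2.png

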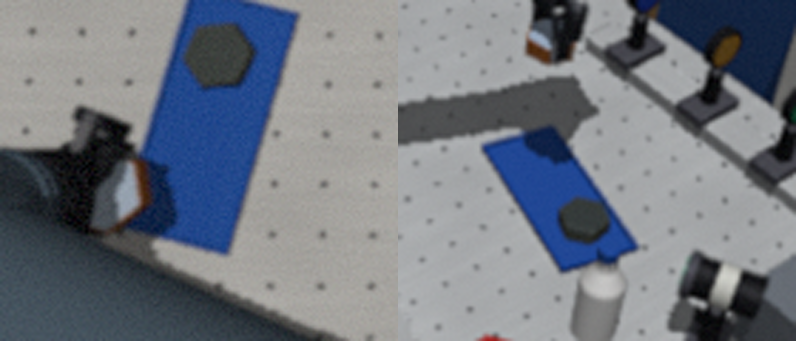

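Request:
{"api": "play_rows", "payload": {
  "commands": [
    [0,5,-15,10,0,0,-4],
    [0,15,-30,10,0,0,-7],
    [0,16,-35,0,0,0,-7],
    [0,16,-35,0,0,0,-7],
    [0,16,-35,0,0,0,-7],
    [0,16,-35,0,0,0,-7],
    [0,16,-35,0,0,0,-7],
    [0,16,-35,0,0,0,-7],
    [0,16,-35,0,0,0,-7],
    [0,16,-35,0,0,0,-7],
    [0,16,-35,0,0,0,-7],
    [0,16,-35,0,0,0,-7]
  ]
}}

```text
t: 6.5
ee_pos: [0.6338, -0.0241, 0.2282]
eef_rot: [[-0.984, 0.177, -0.004], [0.177, 0.984, -0.0], [0.003, -0.001, -1.0]]
wrist_force: [-0.1, -0.0, -1.8]
width: 0.687
```

Request:
{"api": "play_rows", "payload": {
  "commands": [
    [0,16,-30,0,0,0,-5],
    [0,14,-20,0,0,0,-2],
    [0,2,-5,0,0,0,0],
    [0,0,0,0,0,0,0],
    [0,0,0,0,0,0,0]
  ]
}}

```text
t: 7.0
ee_pos: [0.6655, -0.0754, 0.2293]
eef_rot: [[-0.958, 0.288, -0.002], [0.288, 0.958, 0.001], [0.002, 0.001, -1.0]]
wrist_force: [-0.4, -0.7, -2.4]
width: 0.691
```

```bash
python3 - <<'E'
from h import *
p,d=snap("top","t2"); q,d2=snap("scene","s2")
o=env.get_obs(); print(o["ee_pos"],np.degrees(np.arctan2(o["eef_rot"][1][1],o["eef_rot"][0][1])),o["wrist_force"],o["qpos"])
a=p[120:260,270:410]; b=q[150:290,250:390]
cv2.imwrite("pics/c3.png",np.hstack([cv2.resize(x,(398,398),interpolation=2) for x in(a,b)])[:,:,::-1])
E
```

```text
[ 0.66587356 -0.07529248  0.23003095] 73.26871038333387 [-0.66353477  0.20635642 -2.06713333] [ 26.71157128  38.05039553 -37.98745888  83.03691494  24.22742037
  67.28902097  58.51423275]
```

View pics/c3.png

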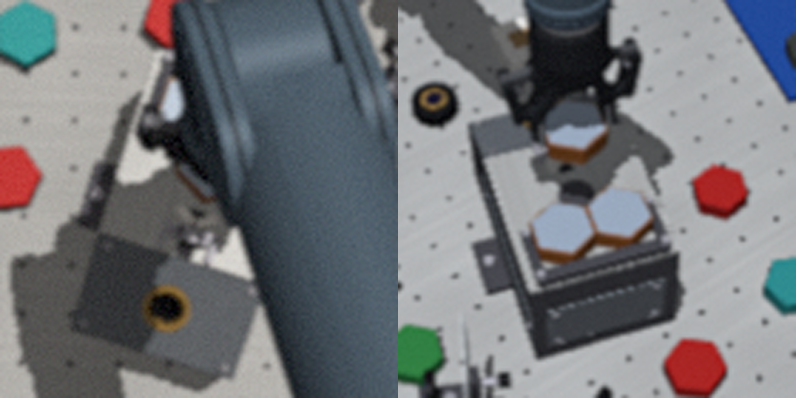

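Left (top view): the arm hides the seat and the port shows at about (165,308). Right (scene view): the segment at (577,138) hangs level above the seat, lined up with the gap between the loaded ones at (562,232) and (620,213). I'll compare the offsets numerically in this same camera.

```bash
python3 - <<'E'
from h import *
q=cv2.imread("pics/s2.png"); d=np.load("pics/s2.npy"); P=cloud("scene",d)*1000
hsv=cv2.cvtColor(q,cv2.COLOR_BGR2HSV); H,S,V=[hsv[...,i].astype(int) for i in range(3)]
m=(H>4)&(H<20)&(S>110)&(V>40); m[:150]=0; m[290:]=0; m[:,:250]=0; m[:,390:]=0
yaw=np.radians(-16.76); Rc=np.array([[np.cos(yaw),-np.sin(yaw)],[np.sin(yaw),np.cos(yaw)]])
n,l,s,c=cv2.connectedComponentsWithStats(m.astype(np.uint8))
for i in range(1,n):
    if s[i,4]<20: continue
    x=P[(l==i)]; x=x[~np.isnan(x).any(1)]
    xy=(x[:,:2]-[672.3,-78])@Rc
    print(s[i,4],c[i],"z",np.percentile(x[:,2],[5,50,95]))
    left=xy[:,1]
    for a in(30,-30):
        t=np.radians(a); nn=np.array([np.cos(t),np.sin(t)]); v=xy@nn
        print("  ",a,np.percentile(v,[50,80,90,95]))
    print("  y range",np.percentile(xy[:,1],[2,98]),"x",np.percentile(xy[:,0],[50,95]))
# silver tops: centre by region
sil=(S<70)&(V>120)
for nm,(u,v),zz in (("held",(312,196),None),("a",(307,231),165),("b",(327,226),165)):
    pass
zc=P[...,2]
for lo,hi,nm in((158,172,"loaded tops"),(245,262,"held top")):
    mm=(zc>lo)&(zc<hi); mm[:150]=0; mm[290:]=0; mm[:,:250]=0; mm[:,390:]=0
    mm&=(S<90)&(V>110)
    x=P[mm]; xy=(x[:,:2]-[672.3,-78])@Rc
    print(nm,mm.sum(),np.median(x[:,2]),"x",np.percentile(xy[:,0],[1,50,99]),"y",np.percentile(xy[:,1],[1,50,99]))
E
```

```text
42 [261.66666667 184.57142857] z [21.78322666 24.30052969 27.69464033]
   30 [-299.54666817 -290.02175705 -286.1611521  -285.23101777]
   -30 [-196.81085133 -186.75662915 -184.34238276 -183.6572603 ]
  y range [-118.8079588   -82.97286579] x [-286.60037789 -274.15822633]
83 [312.12048193 203.18072289] z [231.84312217 241.46673913 250.38143742]
   30 [17.74647037 23.86628872 24.60381619 25.24242363]
   -30 [22.60970784 24.21281424 24.74770088 25.31742221]
  y range [-27.9624638   27.32986441] x [18.61003138 27.12231434]
110 [318.06363636 236.25454545] z [147.81040506 155.70028667 163.19019139]
   30 [57.59645196 81.06146338 86.51159636 87.45848921]
   -30 [58.70799872 86.47980113 87.46299194 87.93053503]
  y range [-57.50793196  56.09956538] x [74.33531907 81.35097032]
loaded tops 633 166.73981904588823 x [17.8783582  49.88869005 81.69420741] y [-60.84082641  -2.27495839  58.30934593]
held top 140 254.04347759500263 x [-7.99400206  8.79299909 27.14333121] y [-27.05532228  -2.4023102   27.95864367]
```

Request:
{"api": "play_rows", "payload": {
  "commands": [
    [0,1,0,-10,0,0,0],
    [0,0,0,-20,0,0,0],
    [0,0,0,-20,0,0,0],
    [0,0,0,-15,0,0,0],
    [0,0,0,-8,0,0,0],
    [0,0,0,-5,0,0,0],
    [0,0,0,-3,0,0,0],
    [0,0,0,-2,0,0,0],
    [0,0,0,0,0,0,0]
  ]
}}

```text
t: 8.0
ee_pos: [0.6679, -0.0772, 0.1476]
eef_rot: [[-0.957, 0.291, 0.001], [0.291, 0.957, -0.0], [-0.001, 0.0, -1.0]]
wrist_force: [0.8, 0.6, -1.8]
width: 0.687
```

Request:
{"api": "play_rows", "payload": {
  "commands": [
    [0,0,0,-2,0,0,0],
    [0,0,0,-1,0,0,0],
    [0,0,0,-1,0,0,0],
    [0,0,0,0,0,0,0]
  ]
}}

```text
t: 8.4
ee_pos: [0.6675, -0.0772, 0.1432]
eef_rot: [[-0.957, 0.291, -0.0], [0.291, 0.957, -0.0], [0.0, -0.0, -1.0]]
wrist_force: [-0.1, 0.8, -2.4]
width: 0.687
```

Request:
{"api": "play_rows", "payload": {
  "commands": [
    [0,0,0,-1,0,0,0],
    [0,0,0,-0.5,0,0,0],
    [0,0,0,0,0,0,0]
  ]
}}

```text
t: 8.7
ee_pos: [0.6677, -0.0772, 0.1425]
eef_rot: [[-0.957, 0.291, 0.0], [0.291, 0.957, -0.0], [-0.001, -0.0, -1.0]]
wrist_force: [-2.2, -0.9, 4.0]
width: 0.688
```

Request:
{"api": "play_rows", "payload": {
  "commands": [
    [0.75,0,0,0,0,0,0],
    [0.85,0,0,0,0,0,0],
    [1,0,0,0,0,0,0],
    [1,0,0,10,0,0,0],
    [1,0,0,30,0,0,0],
    [1,0,0,40,0,0,0],
    [1,0,0,40,0,0,0],
    [1,0,0,30,0,0,0],
    [1,-10,-30,0,0,0,1],
    [1,-14,-32,0,0,0,2],
    [1,-14,-32,0,0,0,2],
    [1,-14,-32,0,0,0,2]
  ]
}}

```text
t: 9.9
ee_pos: [0.6151, -0.2043, 0.2927]
eef_rot: [[-0.985, 0.17, 0.001], [0.17, 0.985, -0.0], [-0.001, -0.0, -1.0]]
wrist_force: [0.3, -0.1, 0.4]
width: 1.0
```

```bash
python3 - <<'E'
from h import *
p,d=snap("top","t3"); q,d2=snap("scene","s3")
o=env.get_obs(); print(o["t"],o["ee_pos"],o["wrist_force"])
b=q[170:290,250:390]; a=p[120:240,290:430]
cv2.imwrite("pics/c4.png",np.hstack([cv2.resize(x,(398,341),interpolation=2) for x in(a,b)])[:,:,::-1])
E
```

```text
10.0 [ 0.61346173 -0.21045332  0.29206889] [ 0.13541194 -0.13521301 -0.16173495]
```

View pics/c4.png

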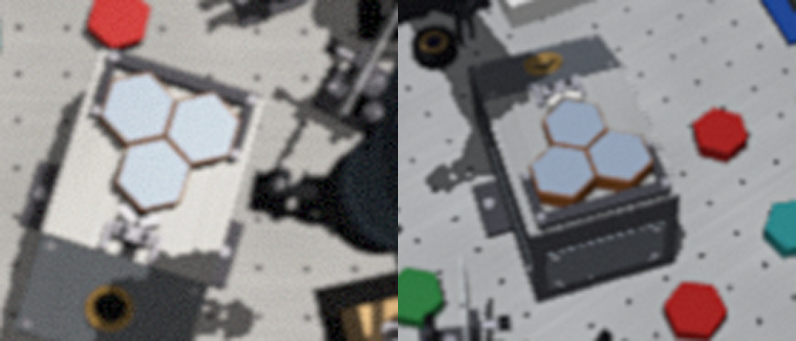

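Request:
{"api": "play_rows", "payload": {
  "commands": [
    [1,-16,-24,0,0,0,2],
    [1,-16,-24,0,0,0,2],
    [1,-16,-24,0,0,0,2],
    [1,-16,-22,-10,0,0,2],
    [1,-14,-14,-20,0,0,0],
    [1,0,0,-20,0,0,0],
    [1,0,0,0,0,0,0],
    [1,0,0,0,0,0,0]
  ]
}}

```text
t: 10.8
ee_pos: [0.5384, -0.3103, 0.2427]
eef_rot: [[-0.999, 0.032, 0.001], [0.032, 0.999, 0.0], [-0.001, 0.0, -1.0]]
wrist_force: [-0.5, -0.4, 1.2]
width: 1.006
```

```bash
python3 - <<'E'
from h import *
q,d2=snap("scene","s4")
o=env.get_obs(); print(o["t"],o["ee_pos"],o["eef_rot"],o["wrist_force"])
E
```

```text
10.85 [ 0.53889356 -0.31027333  0.24323832] [[-9.99498895e-01  3.15922272e-02  1.97237240e-03]
 [ 3.15920830e-02  9.99500840e-01 -1.04206226e-04]
 [-1.97467997e-03 -4.18426553e-05 -9.99998049e-01]] [-0.34998158  0.04972345  0.14237186]
```

Request:
{"api": "play_rows", "payload": {
  "commands": [
    [1,-6,-12,0,0,0,0.6],
    [1,0,0,-20,0,0,0],
    [1,0,0,-25,0,0,0],
    [1,0,0,-25,0,0,0],
    [1,0,0,-18,0,0,0],
    [1,0,0,-9,0,0,0],
    [0.3,0,0,0,0,0,0],
    [0.1,0,0,0,0,0,0],
    [0,0,0,0,0,0,0],
    [0,0,0,0,0,0,0],
    [0,0,0,0,0,0,0],
    [0,0,0,0,0,0,0]
  ]
}}

```text
t: 12.05
ee_pos: [0.5322, -0.3233, 0.1457]
eef_rot: [[-1.0, 0.023, 0.001], [0.023, 1.0, -0.001], [-0.001, -0.001, -1.0]]
wrist_force: [-0.5, 0.8, 5.2]
width: 0.204
```

Request:
{"api": "play_rows", "payload": {
  "commands": [
    [0,0,0,5,0,0,0],
    [0,0,0,15,0,0,0],
    [0,0,0,30,0,0,0],
    [0,0,0,30,0,0,0],
    [0,0,0,30,0,0,0],
    [0,0,0,20,0,0,0],
    [0,0,0,0,0,0,0],
    [0,0,0,0,0,0,0]
  ]
}}

```text
t: 12.85
ee_pos: [0.5312, -0.3232, 0.2745]
eef_rot: [[-1.0, 0.023, -0.0], [0.023, 1.0, -0.0], [0.0, -0.0, -1.0]]
wrist_force: [-0.7, 0.3, -4.1]
width: 0.203
```

```bash
cat >> h.py <<'E'
yaw=np.radians(-16.76); SEAT=np.array([.6723,-.0780,0])
Rc=np.array([[np.cos(yaw),-np.sin(yaw),0],[np.sin(yaw),np.cos(yaw),0],[0,0,1]])
c2w=lambda p:SEAT+Rc@np.asarray(p)
A=Rc@np.array([np.sin(np.radians(25)),0,-np.cos(np.radians(25))]); PORT=c2w([-.1258,0,.1243])
def Rt(psi,a=A):
    y0=Rc[:,1]; R=np.c_[np.cross(y0,a),y0,a]; return cv2.Rodrigues(a*psi)[0]@R
def rv(R0,R1): return np.degrees(cv2.Rodrigues(R1@np.asarray(R0).T)[0].ravel())
E
python3 - <<'E'
from h import *
p,d=snap("top","t5"); q,d2=snap("scene","s5")
o=env.get_obs(); print(o["t"],o["ee_pos"],o["wrist_force"],o["width"],o["qpos"])
R1=Rt(.15); r=rv(o["eef_rot"],R1); print("PORT",PORT,"A",A,"rotvec",r,np.linalg.norm(r))
end=PORT-.02*A; tcp=end-.1277*A; print("tcp target",tcp,"delta",(tcp-o["ee_pos"])*1000)
u=proj("scene",o["ee_pos"])[0].astype(int); print(u)
b=q[u[1]-60:u[1]+80,u[0]-70:u[0]+70]; a=p[180:320,380:520]
cv2.imwrite("pics/c5.png",np.hstack([cv2.resize(x,(398,398),interpolation=2) for x in(a,b)])[:,:,::-1])
E
```

```text
12.95 [ 0.53051612 -0.32297567  0.27317089] [ 0.10584553  0.16800149 -3.09050046] 0.20666118408576611 [ 55.70514156  31.55611237 -41.68512668  88.24522735  21.90376239
  68.77673556  98.88228268]
PORT [ 0.55184385 -0.04172389  0.1243    ] A [ 0.40466588 -0.12186764 -0.90630779] rotvec [ -2.17188162 -25.2278244  -23.69390157] 34.67796368653944
tcp target [ 0.4920747  -0.02372404  0.25816166] delta [-38.44142279 299.25163727 -15.00923358]
[208 197]
```

View pics/c5.png

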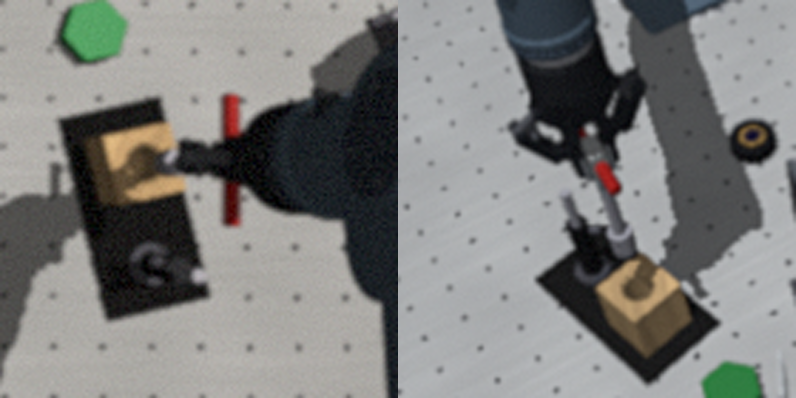

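Request:
{"api": "play_rows", "payload": {
  "commands": [
    [0,0,5,12,0,0,0],
    [0,-4,20,0,-0.27,-3.15,-2.96],
    [0,-5,35,0,-0.27,-3.15,-2.96],
    [0,-6,35,0,-0.27,-3.15,-2.96],
    [0,-6,35,0,-0.27,-3.15,-2.96],
    [0,-6,35,0,-0.27,-3.15,-2.96],
    [0,-6,35,0,-0.27,-3.15,-2.96],
    [0,-6,35,0,-0.27,-3.15,-2.96],
    [0,-6,35,0,-0.27,-3.15,-2.96],
    [0,-5,23,0,0,0,0],
    [0,0,10,0,0,0,0],
    [0,0,0,0,0,0,0]
  ]
}}

```text
t: 14.15
ee_pos: [0.4811, -0.0179, 0.287]
eef_rot: [[-0.816, 0.411, 0.406], [0.398, 0.909, -0.123], [-0.42, 0.061, -0.906]]
wrist_force: [0.3, -0.9, -4.5]
width: 0.199
```

```bash
cat > k.py <<'E'
from h import *
import sys
tag=sys.argv[1]; psi=float(sys.argv[2]); dist=float(sys.argv[3])
print("pred s5 end px",proj("scene",[.5305,-.3230,.1455]), "top",proj("top",[.5305,-.3230,.1455]))
p,d=snap("top","t"+tag); q,d2=snap("scene","s"+tag)
o=env.get_obs(); R=np.array(o["eef_rot"]); T=np.array(o["ee_pos"]); print(o["t"],T,o["wrist_force"],o["qpos"])
print("rot left",rv(R,Rt(psi)))
end=T+.1277*R[:,2]; print("end",end,"in cell",Rc.T@(end-SEAT))
tcp=PORT-(dist+.1277)*A; print("delta",(tcp-T)*1000)
def crop(im,n):
    u=proj(n,PORT)[0].astype(int); s=48; c=cv2.resize(im[u[1]-s-15:u[1]+s-15,u[0]-s:u[0]+s],(398,398),interpolation=2)
    e=proj(n,[end,PORT]); print(n,"end px",e[0],"port px",e[1],"crop",(e-[u[0]-s,u[1]-s-15])*398/96)
    return c
cv2.imwrite(f"pics/c{tag}.png",np.hstack([crop(p,"top"),crop(q,"scene")])[:,:,::-1])
E
python3 k.py 6 .15 .05
```

```text
pred s5 end px [[217.36531925 224.92927738]] top [[438.43751978 237.9124    ]]
14.25 [ 0.48132198 -0.02033719  0.28673512] [-0.27972841  0.78885337 -2.66681973] [ 43.21171305   0.47687712 -52.84318993 125.71909029  21.05145151
  33.04619963  39.4979978 ]
rot left [0.11803423 0.04293301 0.01127272]
end [ 0.53308142 -0.03614822  0.17107068] in cell [-1.45373241e-01 -7.15805149e-05  1.71070682e-01]
delta [-1.3872525   0.26918829 -1.38422362]
top end px [326.46611632 235.49057345] port px [327.93563599 228.5808924 ] crop [[196.78660725 292.24216909]
 [202.87899088 263.59578308]]
scene end px [298.1216691  178.18801913] port px [300.54747383 192.28466693] crop [[191.21275316 203.92532929]
 [201.26973525 262.36768163]]
```

View pics/c6.png

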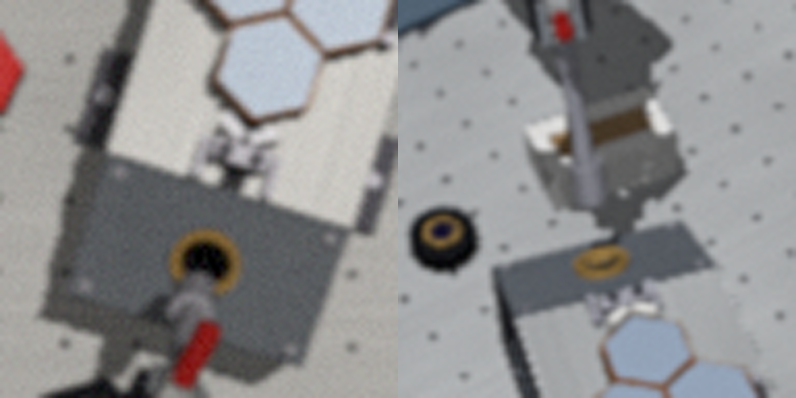

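Request:
{"api": "play_rows", "payload": {
  "commands": [
    [0,6.1,-1.8,-13.6,0,0,0],
    [0,6.1,-1.8,-13.6,0,0,0],
    [0,4,-1.2,-9.1,0,0,0],
    [0,4,-1.2,-9.1,0,0,0],
    [0,2,-0.6,-4.5,0,0,0],
    [0,2,-0.6,-4.5,0,0,0],
    [0,2,-0.6,-4.5,0,0,0],
    [0,0,0,0,0,0,0]
  ]
}}

```text
t: 15.05
ee_pos: [0.5077, -0.0283, 0.2275]
eef_rot: [[-0.814, 0.415, 0.405], [0.401, 0.907, -0.124], [-0.419, 0.062, -0.906]]
wrist_force: [-0.7, -0.0, -4.6]
width: 0.203
```

Request:
{"api": "play_rows", "payload": {
  "commands": [
    [0,3,-0.8,-9.4,0,0,0],
    [0,4,-1.2,-9.1,0,0,0],
    [0,4,-1.2,-9.1,0,0,0],
    [0,4,-1.2,-9.1,0,0,0],
    [0,4,-1.2,-9.1,0,0,0],
    [0,4,-1.2,-9.1,0,0,0],
    [0,0,0,0,0,0,0],
    [0,0,0,0,0,0,0]
  ]
}}

```text
t: 15.85
ee_pos: [0.5308, -0.0347, 0.1733]
eef_rot: [[-0.814, 0.415, 0.406], [0.401, 0.908, -0.123], [-0.42, 0.062, -0.905]]
wrist_force: [0.9, 0.3, -3.5]
width: 0.204
```

```bash
cat > e.py <<'E'
from h import *
import sys
o=env.get_obs(); R=np.array(o["eef_rot"]); T=np.array(o["ee_pos"]); end=T+.1277*R[:,2]; D=end-PORT; s=D@A
print(o["t"],"depth mm",s*1000,"off world",(D-s*A)*1000,"rotleft",rv(R,Rt(float(sys.argv[1]))),"F",o["wrist_force"],"M",o["ft_torque"],"w",o["width"])
E
python3 e.py .15
```

```text
15.85 depth mm 73.9412007418256 off world [0.94076237 0.30225192 0.37940721] rotleft [0.09289656 0.09315601 0.01213936] F [ 0.87252326  0.30166046 -3.51556737] M [0.22145346 0.74651995 0.01195865] w 0.20399565153491828
```

Request:
{"api": "play_rows", "payload": {
  "commands": [
    [0,3.6,-1.1,-8.1,0,0,0],
    [0,1.6,-0.5,-3.6,0,0,0],
    [0,1.6,-0.5,-3.6,0,0,0],
    [0,1.6,-0.5,-3.6,0,0,0],
    [0,1.6,-0.5,-3.6,0,0,0],
    [0,0,0,0,0,0,0]
  ]
}}

```text
t: 16.45
ee_pos: [0.5405, -0.0379, 0.1499]
eef_rot: [[-0.815, 0.415, 0.405], [0.401, 0.908, -0.123], [-0.419, 0.062, -0.906]]
wrist_force: [0.4, 0.1, -3.4]
width: 0.204
```

Request:
{"api": "play_rows", "payload": {
  "commands": [
    [0,1.2,-0.4,-2.7,0,0,0],
    [0,1.2,-0.4,-2.7,0,0,0],
    [0,1.2,-0.4,-2.7,0,0,0],
    [0,0,0,0,0,0,0]
  ]
}}

```text
t: 16.85
ee_pos: [0.5443, -0.0391, 0.1419]
eef_rot: [[-0.815, 0.415, 0.405], [0.401, 0.908, -0.123], [-0.419, 0.062, -0.906]]
wrist_force: [-1.2, -0.1, -4.4]
width: 0.202
```

```bash
python3 e.py .15
```

```text
16.85 depth mm 108.36381676453588 off world [0.3397118  0.06350887 0.14314132] rotleft [0.08994804 0.0474398  0.01725879] F [-1.24386596 -0.143817   -4.43429794] M [0.40181786 1.23581867 0.04345709] w 0.2024438261694702
```

Request:
{"api": "play_rows", "payload": {
  "commands": [
    [0,1,-0.3,-2.2,0,0,0],
    [0,0,0,0,1.62,-0.49,-3.63],
    [0,0,0,0,1.62,-0.49,-3.63],
    [0,0,0,0,1.62,-0.49,-3.63],
    [0,0,0,0,1.62,-0.49,-3.63],
    [0,0,0,0,1.62,-0.49,-3.63],
    [0,0,0,0,1.62,-0.49,-3.63],
    [0,0,0,0,1.62,-0.49,-3.63],
    [0,0,0,0,1.62,-0.49,-3.63],
    [0,0,0,0,1.62,-0.49,-3.63],
    [0,0,0,0,1.62,-0.49,-3.63],
    [0,0,0,0,0,0,0]
  ]
}}

```text
t: 18.05
ee_pos: [0.5448, -0.039, 0.1397]
eef_rot: [[-0.357, 0.842, 0.404], [0.891, 0.436, -0.124], [-0.281, 0.316, -0.906]]
wrist_force: [-1.6, 1.6, -6.1]
width: 0.201
```

```bash
cat >> e.py <<'E'
print("moment about A",np.array(o["ft_torque"])@A,"psi",.0+float(sys.argv[1])-np.radians(rv(R,Rt(float(sys.argv[1])))@A),o["qpos"])
E
python3 e.py .848
```

```text
18.05 depth mm 110.6053490083385 off world [-0.18519164  0.41596662 -0.13862135] rotleft [ 0.07720787 -0.03279881  0.09213333] F [-1.63739032  1.62730339 -6.14850752] M [0.84895703 1.72435354 0.16884385] w 0.2006075897875613
moment about A -0.01962343873559109 psi 0.8488423072738878 [ 20.1423148   22.93639455 -31.21757306 126.85027474  67.80533392
  23.20433281 -43.5479271 ]
```

Request:
{"api": "play_rows", "payload": {
  "commands": [
    [0,0,0,0,1.62,-0.49,-3.63],
    [0,0,0,0,1.62,-0.49,-3.63],
    [0,0,0,0,1.62,-0.49,-3.63],
    [0,0,0,0,1.62,-0.49,-3.63],
    [0,0,0,0,1.62,-0.49,-3.63],
    [0,0,0,0,1.62,-0.49,-3.63],
    [0,0,0,0,0,0,0]
  ]
}}

```text
t: 18.75
ee_pos: [0.5451, -0.0389, 0.1398]
eef_rot: [[0.016, 0.915, 0.404], [0.992, 0.037, -0.124], [-0.128, 0.402, -0.907]]
wrist_force: [-0.5, 2.9, -7.8]
width: 0.205
```

```bash
python3 e.py 1.267
```

```text
18.75 depth mm 110.58675901527198 off world [ 0.02858197  0.46610666 -0.04991369] rotleft [ 0.09762124 -0.0688504   0.02878338] F [-0.48121992  2.92252194 -7.78547496] M [1.05448709 1.61553992 0.29306725] w 0.20465136576201506
moment about A -0.03577621305459181 psi 1.2666193781889428 [ 17.41212063  22.34342161 -27.97901779 126.93272079  66.16751422
  21.97820327 -66.30066794]
```

```bash
python3 k.py 7 1.267 -.1106 | tail -3; python3 - <<'E'
import cv2,numpy as np
a=cv2.imread("pics/t3.png")[165:245,300:380]; b=cv2.imread("pics/s3.png")[175:255,265:345]
c=cv2.imread("pics/t7.png")[165:245,300:380]; d=cv2.imread("pics/s7.png")[175:255,265:345]
f=lambda x:cv2.resize(x,(290,290),interpolation=2)
cv2.imwrite("pics/c7.png",np.vstack([np.hstack([f(a),f(b)]),np.hstack([f(c),f(d)])]))
E
```

```text
[202.87899088 263.59578308]]
scene end px [305.96796415 221.94204299] port px [300.54747383 192.28466693] crop [[223.7421847  385.32221988]
 [201.26973525 262.36768163]]
```

View pics/c7.png

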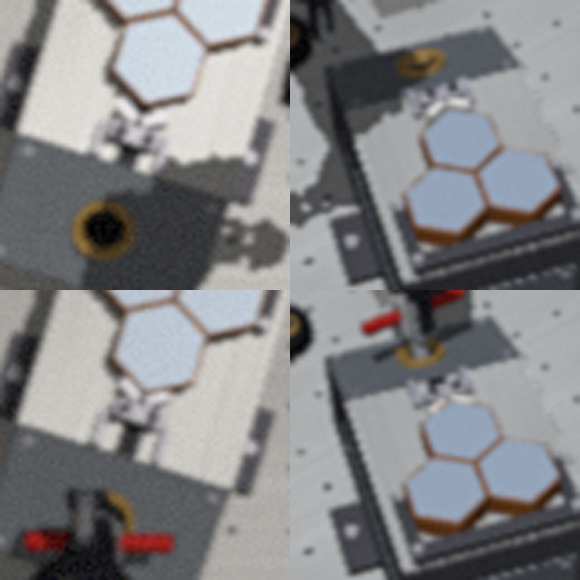

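Compared with before (top row), the jaw has moved up to the segment's front corner (135,390), which is in the jaw's V, so the key is driving the stem. I'll turn on to the stop.

Request:
{"api": "play_rows", "payload": {
  "commands": [
    [0,0,0,0,1.21,-0.37,-2.72],
    [0,0,0,0,0.81,-0.24,-1.81],
    [0,0,0,0,0,0,0]
  ]
}}

```text
t: 19.15
ee_pos: [0.5452, -0.039, 0.1399]
eef_rot: [[0.095, 0.91, 0.403], [0.991, -0.049, -0.124], [-0.093, 0.412, -0.907]]
wrist_force: [-0.2, 2.6, -8.8]
width: 0.203
```

```bash
python3 e.py 1.354
```

```text
19.15 depth mm 110.54237364460752 off world [0.15092401 0.44050052 0.00815511] rotleft [ 0.10094508 -0.07176812  0.01580323] F [-0.22755827  2.60424116 -8.82883756] M [1.16301166 1.69095712 0.44770081] w 0.2027666889361394
moment about A -0.14119654243755614 psi 1.3533843761140922 [ 16.82953645  22.22065265 -27.28410469 126.9456409   65.78826725
  21.72145502 -70.98080336]
```

Request:
{"api": "play_rows", "payload": {
  "commands": [
    [0,0,0,0,0.81,-0.24,-1.81],
    [0,0,0,0,0.4,-0.12,-0.91],
    [0,0,0,0,0,0,0]
  ]
}}

```text
t: 19.45
ee_pos: [0.5452, -0.0391, 0.1399]
eef_rot: [[0.143, 0.904, 0.403], [0.987, -0.101, -0.124], [-0.071, 0.416, -0.907]]
wrist_force: [0.6, 3.1, -10.4]
width: 0.204
```

```bash
python3 e.py 1.406
```

```text
19.45 depth mm 110.529473450483 off world [0.14151492 0.30130283 0.02267132] rotleft [ 0.09116445 -0.07726517  0.06726098] F [  0.58097764   3.10900037 -10.44319627] M [1.33845574 1.74914726 0.54229863] w 0.2035530055088744
moment about A -0.16302654126009128 psi 1.4062557235607704 [ 16.46560752  22.14734355 -26.84777485 126.95342701  65.53818829
  21.57728168 -73.81322341]
```

Request:
{"api": "play_rows", "payload": {
  "commands": [
    [0,0,0,0,0.81,-0.24,-1.81],
    [0,0,0,0,0.81,-0.24,-1.81],
    [0,0,0,0,0,0,0]
  ]
}}

```text
t: 19.75
ee_pos: [0.5453, -0.0391, 0.14]
eef_rot: [[0.206, 0.892, 0.403], [0.978, -0.17, -0.124], [-0.042, 0.42, -0.907]]
wrist_force: [-0.4, 2.5, -11.0]
width: 0.208
```

```bash
python3 e.py 1.476
```

```text
19.75 depth mm 110.47590464321932 off world [0.20817187 0.3071065  0.05165321] rotleft [ 0.09509241 -0.08648037  0.0522581 ] F [ -0.40632298   2.50099945 -10.95412877] M [1.31093144 1.75147181 0.53504043] w 0.20754678319627948
moment about A -0.16786981112142135 psi 1.475971064430683 [ 15.97708598  22.04793895 -26.27008897 126.96331116  65.19387513
  21.37142501 -77.53915712]
```

```bash
cat > b.py <<'E'
from h import *
import sys
tag=sys.argv[1]
p,d=snap("top","t"+tag); q,d2=snap("scene","s"+tag)
o=env.get_obs(); R=np.array(o["eef_rot"]); T=np.array(o["ee_pos"])
for n,im in(("top",p),("scene",q)):
    hub=T-.0223*R[:,2]; e=proj(n,[hub-.045*R[:,0],hub+.045*R[:,0]])
    hs=cv2.cvtColor(im,cv2.COLOR_RGB2HSV); H,S,V=[hs[...,i].astype(int) for i in range(3)]
    m=((H<8)|(H>172))&(S>120)&(V>60); c=e.mean(0); yy,xx=np.mgrid[:400,:640]; m&=(yy-c[1])**2+(xx-c[0])**2<25**2
    pts=np.argwhere(m)[:,::-1].astype(np.float32); l=cv2.fitLine(pts,2,0,.01,.01).ravel(); dd=e[1]-e[0]
    print(n,len(pts),"bar px",pts.mean(0),"pred",c,"ang",np.degrees(np.arctan2(l[1],l[0])),"pred",np.degrees(np.arctan2(dd[1],dd[0])))
a=cv2.imread("pics/t3.png")[175:225,310:360]; b=cv2.imread("pics/t7.png")[175:225,310:360]; c=p[175:225,310:360,::-1]
cv2.imwrite(f"pics/j{tag}.png",np.hstack([cv2.resize(x,(260,260),interpolation=2) for x in(a,b,c)]))
# cell x of jaw's rear bright edges: rectify deck patch at z=.16 into the cell frame, 0.5mm grid
X,Y=np.meshgrid(np.arange(-100,-20,.5),np.arange(-30,30.5,.5)); G=np.array([c2w([x/1000,y/1000,.16]) for x,y in zip(X.ravel(),Y.ravel())])
uv=proj("top",G).astype(np.float32)
for nm in("t3","t7","t"+tag):
    g=cv2.cvtColor(cv2.imread(f"pics/{nm}.png"),cv2.COLOR_BGR2GRAY)
    r=cv2.remap(g,uv[:,0].reshape(X.shape),uv[:,1].reshape(X.shape),1); cv2.imwrite(f"pics/r_{nm}.png",r)
ref=cv2.imread("pics/r_t7.png",0)[28:93,40:120]
for nm in("t3","t"+tag):
    r=cv2.imread(f"pics/r_{nm}.png",0); s=cv2.matchTemplate(r,ref,cv2.TM_CCOEFF_NORMED); _,v,_,loc=cv2.minMaxLoc(s); print(nm,"shift mm",(loc[0]-40)*.5,(loc[1]-28)*.5,v)
E
python3 b.py 8
```

```text
top 143 bar px [327.72726 234.37064] pred [326.41384982 234.27415688] ang 11.530166 pred -167.5314064093187
scene 73 bar px [299.8767  179.47945] pred [298.66997774 181.16175399] ang -16.732172 pred -16.105743831227887
t3 shift mm -7.5 0.5 0.8260630965232849
t8 shift mm 1.5 0.0 0.9848334193229675
```

View pics/j8.png

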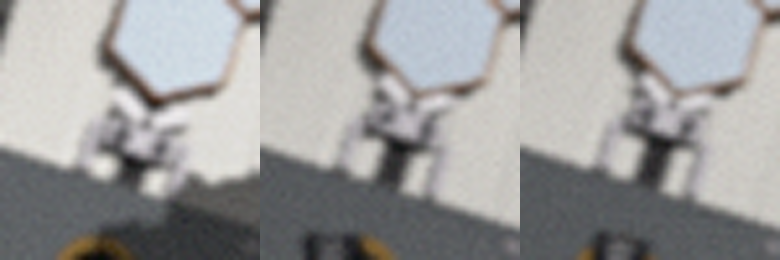

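Request:
{"api": "play_rows", "payload": {
  "commands": [
    [0,0,0,0,0.81,-0.24,-1.81],
    [0,0,0,0,0.81,-0.24,-1.81],
    [0,0,0,0,0,0,0]
  ]
}}

```text
t: 20.15
ee_pos: [0.5454, -0.0391, 0.1401]
eef_rot: [[0.268, 0.875, 0.403], [0.963, -0.238, -0.124], [-0.012, 0.422, -0.907]]
wrist_force: [0.7, 3.7, -10.7]
width: 0.203
```

```bash
python3 e.py 1.546; python3 b.py 9
```

```text
20.15 depth mm 110.39934856879353 off world [0.33648818 0.28213845 0.11230372] rotleft [ 0.09381084 -0.08901577  0.04585171] F [  0.6813809    3.69867235 -10.69812598] M [1.33678061 1.7668375  0.74116447] w 0.20347123151515578
moment about A -0.34609393748023715 psi 1.5458733863910628 [ 15.4908088   21.94678577 -25.68901333 126.97077879  64.8400234
  21.1625     -81.26013754]
top 142 bar px [326.78873 234.11267] pred [326.41341339 234.24594511] ang 15.3077545 pred -163.83727434015324
scene 75 bar px [299.72 179.6 ] pred [298.69435375 181.15061001] ang -14.893481 pred -14.431451121184386
t3 shift mm -7.5 0.5 0.8260630965232849
t9 shift mm 1.5 0.0 0.9856969118118286
```

Request:
{"api": "play_rows", "payload": {
  "commands": [
    [0,0,0,0,0.81,-0.24,-1.81],
    [0,0,0,0,0,0,0],
    [0,0,0,0,0,0,0]
  ]
}}

```text
t: 20.55
ee_pos: [0.5454, -0.0392, 0.1402]
eef_rot: [[0.298, 0.865, 0.403], [0.955, -0.271, -0.124], [0.002, 0.422, -0.907]]
wrist_force: [0.1, 3.2, -10.4]
width: 0.204
```

```bash
python3 e.py 1.581
```

```text
20.55 depth mm 110.39943680116048 off world [0.34884258 0.15316789 0.13516212] rotleft [ 0.10565092 -0.0990682   0.0261804 ] F [  0.14258906   3.15624724 -10.44777801] M [1.39352376 1.84717642 0.8395405 ] w 0.2044852101123357
moment about A -0.4220815896816998 psi 1.5804572195833413 [ 15.25619516  21.90080816 -25.39529199 126.9739979   64.65740194
  21.05932349 -83.08364039]
```

Request:
{"api": "play_rows", "payload": {
  "commands": [
    [0,0,0,0,-1.62,0.49,3.63],
    [0,0,0,0,-1.62,0.49,3.63],
    [0,0,0,0,-1.62,0.49,3.63],
    [0,0,0,0,-1.62,0.49,3.63],
    [0,0,0,0,0,0,0]
  ]
}}

```text
t: 21.05
ee_pos: [0.5455, -0.0394, 0.1405]
eef_rot: [[0.049, 0.914, 0.404], [0.992, 0.002, -0.124], [-0.115, 0.407, -0.906]]
wrist_force: [-2.6, 4.2, -4.3]
width: 0.201
```

```bash
python3 e.py 1.3
```

```text
21.05 depth mm 110.17407556590811 off world [ 0.6226608  -0.18530652  0.30293511] rotleft [ 0.08739687 -0.03157154  0.17188366] F [-2.64700052  4.23487544 -4.33926609] M [1.44809982 1.9275539  0.40463476] w 0.20128645126591574
moment about A -0.01563348169404721 psi 1.3020344503701131 [ 17.29504035  22.25810006 -27.79972384 126.882445    65.90318779
  21.963458   -68.0521935 ]
```

Request:
{"api": "play_rows", "payload": {
  "commands": [
    [0,-2,0.6,4.5,0,0,0],
    [0,-4,1.2,9.1,0,0,0],
    [0,-4,1.2,9.1,0,0,0],
    [0,-8.1,2.4,18.1,0,0,0],
    [0,-8.1,2.4,18.1,0,0,0],
    [0,-8.1,2.4,18.1,0,0,0],
    [0,-8.1,2.4,18.1,0,0,0],
    [0,-8.1,2.4,18.1,0,0,0],
    [0,-8.1,2.4,18.1,0,0,0],
    [0,-6.1,1.8,13.6,0,0,0],
    [0,-4,1.2,9.1,0,0,0],
    [0,0,0,0,0,0,0]
  ]
}}

```text
t: 22.25
ee_pos: [0.4775, -0.02, 0.2969]
eef_rot: [[0.052, 0.912, 0.407], [0.992, -0.0, -0.128], [-0.116, 0.41, -0.905]]
wrist_force: [-0.1, 0.4, -2.8]
width: 0.2
```

```bash
python3 e.py 1.3; python3 - <<'E'
from h import *
o=env.get_obs(); t=np.radians(88.7); y=np.array([np.cos(t),np.sin(t),0]); z=np.array([0,0,-1.]); G=np.c_[np.cross(y,z),y,z]
r=rv(o["eef_rot"],G); print(r,np.linalg.norm(r),o["ee_pos"])
E
```

```text
22.25 depth mm -61.43536859590568 off world [ 2.4221349  -2.00645604  1.35128201] rotleft [0.19600012 0.17602324 0.35985856] F [-0.06678711  0.449284   -2.75606609] M [ 0.30611362  0.73379807 -0.01615508] w 0.2001922974155631
moment about A 0.04908898024410727 psi 1.3046823622367185 [ 34.67615012  -1.63885892 -44.06664273 125.71306249  18.09878235
  34.07345424 -24.30889392]
[-13.02571125  24.78106489  88.68031991] 92.994459352639 [ 0.47747413 -0.01995995  0.29685252]
```

Request:
{"api": "play_rows", "payload": {
  "commands": [
    [0,2,-12,0,-1.085,2.065,7.39],
    [0,5,-26,0,-1.085,2.065,7.39],
    [0,5,-26,0,-1.085,2.065,7.39],
    [0,5,-26,0,-1.085,2.065,7.39],
    [0,5,-26,0,-1.085,2.065,7.39],
    [0,5,-26,0,-1.085,2.065,7.39],
    [0,5,-26,0,-1.085,2.065,7.39],
    [0,5,-26,0,-1.085,2.065,7.39],
    [0,5,-26,0,-1.085,2.065,7.39],
    [0,5,-26,0,-1.085,2.065,7.39],
    [0,5,-26,0,-1.085,2.065,7.39],
    [0,3,-26,0,-1.085,2.065,7.39]
  ]
}}

```text
t: 23.45
ee_pos: [0.5284, -0.303, 0.2935]
eef_rot: [[-0.993, 0.115, 0.023], [0.115, 0.993, 0.003], [-0.022, 0.006, -1.0]]
wrist_force: [1.1, -0.2, -3.1]
width: 0.2
```

Request:
{"api": "play_rows", "payload": {
  "commands": [
    [0,0,0,0,0,0,0],
    [0,0,0,0,0,0,0],
    [0,0,0,0,0,0,0]
  ]
}}

```text
t: 23.75
ee_pos: [0.5283, -0.2997, 0.2938]
eef_rot: [[-0.993, 0.118, 0.025], [0.118, 0.993, 0.005], [-0.024, 0.008, -1.0]]
wrist_force: [-0.8, 0.1, -3.2]
width: 0.199
```

```bash
python3 - <<'E'
from h import *
p,d=snap("top","t10"); q,d2=snap("scene","s10")
o=env.get_obs(); R=np.array(o["eef_rot"]); T=np.array(o["ee_pos"]); print(o["t"],T,R,o["wrist_force"],o["width"])
t=np.radians(88.7); y=np.array([np.cos(t),np.sin(t),0]); z=np.array([0,0,-1.]); print(rv(R,np.c_[np.cross(y,z),y,z]))
end=T+.1277*R[:,2]; e=proj("scene",[end,[.5335,-.3196,.078]]); f=proj("top",[end,[.5335,-.3196,.078]]); 
cr=[]
for im,x,n in((p,f,"top"),(q,e,"scene")):
    u=x[0].astype(int); s=48; cr.append(cv2.resize(im[u[1]-s:u[1]+s,u[0]-s:u[0]+s],(398,398),interpolation=2)); print(n,x,"crop end,hole",(x-u+s)*398/96)
cv2.imwrite("pics/c10.png",np.hstack(cr)[:,:,::-1])
E
```

```text
23.85 [ 0.52838344 -0.29960105  0.29411161] [[-0.99281224  0.11703393  0.02503816]
 [ 0.11718943  0.99309783  0.00483114]
 [-0.02429993  0.00773062 -0.99967482]] [-0.17678927  0.13878454 -3.11341911] 0.20546928972525302
[-0.3445697   1.42055411  5.42624294]
top [[431.57904728 237.26727911]
 [429.25450771 237.11756257]] crop end,hole [[201.40063352 200.10809463]
 [191.76347988 199.48739482]]
scene [[223.40949853 217.22539884]
 [223.0547915  237.84851692]] crop end,hole [[200.69771266 199.93446603]
 [199.22715643 285.43447638]]
```

View pics/c10.png

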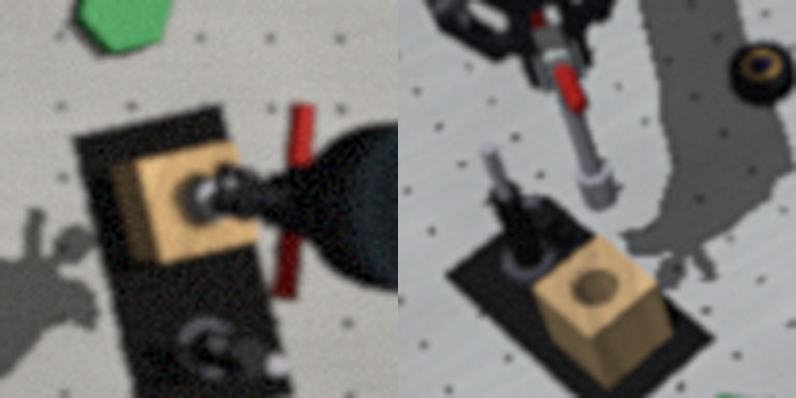

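Request:
{"api": "play_rows", "payload": {
  "commands": [
    [0,2,-11,0,-0.3,1.4,5.4],
    [0,2.4,-10.4,0,0,0,0],
    [0,0,0,-20,0,0,0],
    [0,0,0,-25,0,0,0],
    [0,0,0,-25,0,0,0],
    [0,0,0,-10,0,0,0],
    [0,0,0,0,0,0,0],
    [0,0,0,0,0,0,0]
  ]
}}

```text
t: 24.65
ee_pos: [0.5336, -0.322, 0.2151]
eef_rot: [[-1.0, 0.024, 0.002], [0.024, 1.0, 0.0], [-0.002, 0.0, -1.0]]
wrist_force: [0.7, -1.0, -2.7]
width: 0.204
```

Request:
{"api": "play_rows", "payload": {
  "commands": [
    [0,-0.5,0.5,-8,0,0,0],
    [0,0,0,-8,0,0,0],
    [0,0,0,-8,0,0,0],
    [0,0,0,-12,0,0,0],
    [0,0,0,-12,0,0,0],
    [0,0,0,-10,0,0,0],
    [0,0,0,-6,0,0,0],
    [0,0,0,0,0,0,0]
  ]
}}

```text
t: 25.45
ee_pos: [0.5318, -0.3209, 0.1487]
eef_rot: [[-1.0, 0.023, -0.001], [0.023, 1.0, 0.002], [0.001, 0.002, -1.0]]
wrist_force: [-0.3, 0.6, -2.6]
width: 0.203
```

Request:
{"api": "play_rows", "payload": {
  "commands": [
    [0,0,0,-1.5,0,0,0],
    [0,0,0,-1,0,0,0],
    [0,0,0,-0.5,0,0,0],
    [0,0,0,0,0,0,0]
  ]
}}

```text
t: 25.85
ee_pos: [0.5326, -0.3213, 0.1472]
eef_rot: [[-1.0, 0.023, 0.001], [0.023, 1.0, 0.001], [-0.001, 0.001, -1.0]]
wrist_force: [0.3, 0.5, -2.7]
width: 0.205
```

Request:
{"api": "play_rows", "payload": {
  "commands": [
    [0,0,0,-1,0,0,0],
    [0,0,0,-1,0,0,0],
    [0,0,0,0,0,0,0]
  ]
}}

```text
t: 26.15
ee_pos: [0.5328, -0.3213, 0.1457]
eef_rot: [[-1.0, 0.023, 0.001], [0.023, 1.0, 0.001], [-0.001, 0.001, -1.0]]
wrist_force: [-1.7, -0.1, 3.3]
width: 0.204
```

Request:
{"api": "play_rows", "payload": {
  "commands": [
    [0.4,0,0,0,0,0,0],
    [0.7,0,0,0,0,0,0],
    [1,0,0,0,0,0,0],
    [1,0,0,0,0,0,0],
    [1,0,0,10,0,0,0],
    [1,0,0,30,0,0,0],
    [1,0,0,40,0,0,0],
    [1,0,0,40,0,0,0],
    [1,0,0,30,0,0,0],
    [1,-20,-30,0,0,0,0],
    [1,-25,-35,0,0,0,0],
    [1,-25,-35,0,0,0,0]
  ]
}}

```text
t: 27.35
ee_pos: [0.462, -0.422, 0.2963]
eef_rot: [[-1.0, 0.022, 0.001], [0.022, 1.0, 0.0], [-0.001, 0.0, -1.0]]
wrist_force: [0.0, -1.1, 0.7]
width: 1.002
```

Request:
{"api": "play_rows", "payload": {
  "commands": [
    [1,-25,-35,0,0,0,0],
    [1,-25,-35,0,0,0,0],
    [1,-20,-30,0,0,0,0],
    [1,0,0,0,0,0,0],
    [1,0,0,0,0,0,0]
  ]
}}

```text
t: 27.85
ee_pos: [0.3919, -0.5218, 0.2954]
eef_rot: [[-1.0, 0.025, 0.001], [0.025, 1.0, 0.001], [-0.001, 0.001, -1.0]]
wrist_force: [0.6, 0.2, -0.1]
width: 1.001
```

```bash
python3 - <<'E'
from h import *
p,d=snap("top","t11"); q,d2=snap("scene","s11")
o=env.get_obs(); print(o["t"],o["ee_pos"],o["wrist_force"])
a=cv2.resize(p[125:285,300:460],(400,400),interpolation=2); b=cv2.resize(q[160:280,190:350],(533,400),interpolation=2)[:,:400]
b=cv2.resize(q[150:290,200:340],(400,400),interpolation=2)
cv2.imwrite("pics/c11.png",np.hstack([a,b])[:,:,::-1])
P=cloud("top",d)*1000
hs=cv2.cvtColor(p,cv2.COLOR_RGB2HSV); H,S,V=[hs[...,i].astype(int) for i in range(3)]
yy,xx=np.mgrid[:400,:640]; m=((H<8)|(H>172))&(S>120)&(V>60)&((yy-238)**2+(xx-440)**2<900)
print("bar",cv2.minAreaRect((plane("top",np.argwhere(m)[:,::-1],.168)[:,:2]*1000).astype(np.float32)))
# silver faces in cell frame
u=proj("top",[c2w([x,y,.165]) for x,y in((0,0),(.052,.0303),(.052,-.0303))])
for c in u:
    mm=(V>110)&(S<90)&((yy-c[1])**2+(xx-c[0])**2<14**2)&(abs(P[...,2]-164)<8); mm=cv2.erode(mm.astype(np.uint8),np.ones((2,2)))
    n,l,s,cc=cv2.connectedComponentsWithStats(mm); i=1+s[1:,4].argmax(); w=plane("top",np.argwhere(l==i)[:,::-1],.165)
    print(s[i,4],"cell mm",(Rc.T@(w.mean(0)-SEAT))*1000,"z",np.nanmedian(P[l==i][:,2]), "z std",np.nanstd(P[l==i][:,2]))
g=cv2.cvtColor(p,cv2.COLOR_RGB2GRAY)
X,Y=np.meshgrid(np.arange(-100,-20,.5),np.arange(-30,30.5,.5)); uv=proj("top",np.array([c2w([x/1000,y/1000,.16]) for x,y in zip(X.ravel(),Y.ravel())])).astype(np.float32)
r=cv2.remap(g,uv[:,0].reshape(X.shape),uv[:,1].reshape(X.shape),1); ref=cv2.imread("pics/r_t9.png",0)[28:93,40:120]
_,v,_,loc=cv2.minMaxLoc(cv2.matchTemplate(r,ref,5)); print("jaw shift vs t9",(loc[0]-40)*.5,v)
E
```

```text
27.95 [ 0.39369831 -0.51987776  0.2955168 ] [0.36923617 0.53082925 0.44618543]
bar ((532.738037109375, -322.2283630371094), (15.060007095336914, 99.5814208984375), 88.77293395996094)
479 cell mm [  0.58771968  -1.31807334 165.        ] z 163.80335004486724 z std 2.0136650616516603
438 cell mm [ 49.86137833  27.43539095 165.        ] z 163.88348777559162 z std 1.8187883017103699
448 cell mm [ 49.91379573 -30.05794312 165.        ] z 164.09486138454145 z std 1.7945130452094213
jaw shift vs t9 0.0 0.9988750219345093
```

View pics/c11.png

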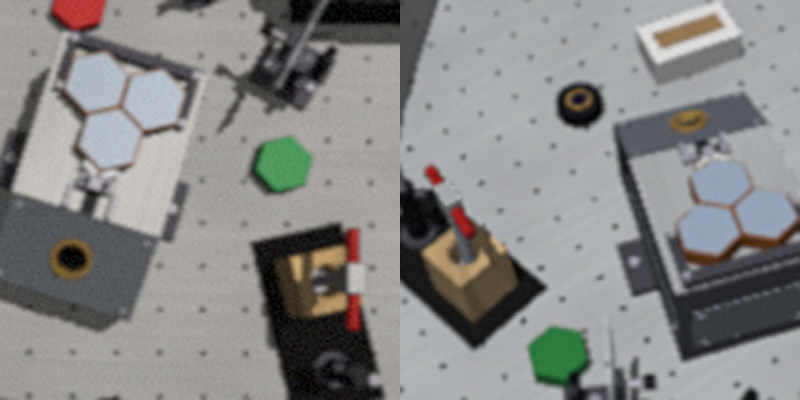

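The three segments lie flat to flat with the jaw on the front corner, and the key stands upright in the block at its original place. The jaw has not moved since the stop, so I'm handing in.

```bash
python3 -c "
from cell import env
env.finish_job()
print(env.get_obs()['t'])"
```

```text
the job is handed in; nothing more can be done
the job is handed in; nothing more can be done
```

The silver segment is in the front seat, the jaw is clamped at its stop, and the key is back upright in its stand. I handed the job in at about 28 s.

- **Segment:** I set it down face up with about 6 N of contact. After clamping, all three tops are at 164 mm, level with each other. Their spacing matches flat-to-flat contact to about 2–3 mm, which is the limit of the camera.
- **Clamp:** The key turned clockwise until the moment rose to 0.42 N m, well above the 0.2 N m expected near the stop. The jaw had stopped advancing and did not move when I withdrew the key.
- **Disagreement:** The stop came at a key turn of about 1.49 rad, not the 1.35 rad I expected from 1.15 plus the slack. I judged it by the torque and the jaw instead. The jaw's total travel was measured only roughly, at about 9 mm.
- **Key:** It is back in its hole with the cross bar within about 1 mm of where it started.
- **Everything else:** I did not touch the other objects. Only the post, wipes and sensor were in the final picture; I did not check the blank or the bottle again.

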